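# Rake the plane iron out from under the riser and set it on the sharpening holder

### The arm

A 7-joint arm with a two-finger parallel gripper is mounted at the origin on a cart in front of the work surface, level with it; the furniture and walls round the work are solid. World frame = base frame: x ahead of the robot, y to its left, z up, the work surface at z = 0. Lengths are in m, angles in rad, forces in N, time in s.
With the tool pointing down it reaches from about 0.425 to 0.925 m from the base axis. Payload 6.8 kg.
Tool frame: the origin (TCP) lies at the very end of the fingers, on their centre line; the grasp point (between the pads) lies 19 mm behind it; z points along the fingers, y is the line along which they close (so a half turn about z gives the same grasp; the last joint's range is limited). The gripper opens to 85 mm and grips with 20 to 120 N. Pads are 22 mm wide; open, the fingers measure 114 mm over their backs; the gripper's body (76 mm by 85 mm) begins 54 mm behind the grasp point. The pads swing forward as they close: fully open they stand 13 mm farther back than shut.
Start: joints at [1.057, 0.477, 0.022, 1.555, -0.011, 1.109, -0.083], TCP at [0.266, -0.62, 0.231] pointing down, gripper open.
Joint ranges: [-2.96, 2.96], [-0.34, 2.1], [-1.41, 1.46], [0.24, 2.44], [-1.37, 4.51], [0.17, 1.92], [-2.96, 2.96]. Speed limits (rad/s): [2.39, 2.39, 3.14, 3.14, 3.14, 3.14, 3.14].

### API

Orientations are given as a rotation vector (axis times angle).
In Python, from bench import r gives the robot as it stands.
- The arm moves only by the shell command python3 -m jog 'ROWS' [FORCE]. ROWS is JSON, a list of rows, each an object of numbers: "fingers": the finger opening in m, from 0 to 0.0854; "x", "y", "z": the shift along the tool's x, y, z in m; "rx", "ry", "rz": the turn, a rotation vector about the tool's x, y, z in degrees. In form: [{"fingers": .., "x": .., "y": .., "z": .., "rx": .., "ry": .., "rz": ..}, ...]. A call has 1 to 8 rows; each row shifts and turns the commanded pose from where the row before left it, along the tool's axes as they then stand; what a row does not reach is not made up. A row lasts 1/8 s, in which the tool goes at most 62.5 mm and 10.7 degrees, less where a joint would pass 70% of its speed; a pose out of reach is approached as far as the arm can. A call is refused whole if a number of a shift passes 0.0625 or a number of a turn 10.7, either way. A call with a gripper value outside its range is refused whole. The fingers move at their own pace and stop on an object; FORCE is the grip in N (left out, the last holds). Time passes only in rows, so rows that do not move let the fingers close. It gives the time, the measured TCP pose, the force, the opening and the grip force at its end, in the units of the state.
- r.get_obs(): the state, without advancing time (a new reading comes with each control period).
- r.grab_frame(name): name is "side" or "top"; returns (picture, depth): 420x560x3 uint8, red, green, blue; 420x560 float32, m along the optical axis (not along the pixel's ray), 0 where there is no reading.
- r.get_calibration(name): a dict with "mtx" (3x3 intrinsics, pixels), "dist" ([k1, k2, p1, p2, k3] as OpenCV has them; the pictures are not rectified), "extrinsics" (4x4, takes a point from camera to world coordinates). Camera axes: x right, y down, z forward; pixel columns grow to the right and rows downward; lengths in m; the calibration is good to about 2 mm. A picture is of the moment at which its call begins. get_calibration takes no time and is no camera call.
- r.hand_in(): hands the job in; it is judged then, once.
Trained networks look in the newest picture that a camera, given by its name, has taken for a name from the list of things; names that differ only in an ending like _2 or _b are one class to them, and where a whole thing is asked for, a point or a joint stands for the part that bears it (a point fixed in the world has none). Each returns a list of dicts, best first, with "score" (0 to 1); they miss things now and then, are a little off and sometimes report something else, mostly with a low value. They report only what shows in the picture. A call takes as long as a camera call.
- r.search_frame(target, camera): "xyz" ([x, y, z] in m, in world coordinates, good to about 4 mm: the middle of the surface that is visible of it).
- r.landmark_of(target, camera): "xyz" ([x, y, z] in m, in world coordinates, good to about 4 mm: a listed point, or the origin of a listed thing).
The state is a dict: "clock": time; "joints": joint angles; "qvel": joint speeds; "tau": joint torques, N m; "tcp_pos": TCP position; "orientation": TCP orientation; "contact_force": force on the tool from outside, world axes, zero at the start; "moment": the same for the moment, N m; "grip_width": finger opening in m; "gripper_force": force on a finger pad.
Only numpy, scipy, OpenCV 4.12 (cv2) and the standard library are available. Lean on these libraries where they do the work, as an engineer would, in place of code of your own. Each camera call takes 0.05 s, during which the arm holds its last target. There are 200 camera calls.

### The job

A thick plane iron has slid under the low slatted riser, where a gripper must not reach. Take the pull hook by its handle, catch its toe behind the far end of the iron and drag it out through the riser's open end, then lay the hook back down flat on the bench. Then lay the iron flat and straight on the holder's raised deck with its notch round the pin, pushed fully home so that the pin meets the bottom of the notch, and let go; leave everything else where it is.

Things in the scene. Friction and masses are not known exactly. Their poses are not given: they have to be found in the camera images.
- riser: Fixed low grey steel riser, 160 mm wide (its x; 25 mm more with the floor flanges), 220 mm deep (its y), 68 mm high. Origin at the centre of its footprint on the bench, z up. Open only at its +y end; side walls 6 mm, closed back wall at -y. Roof of eight slats across it, underside 62 mm above the bench; inside width 148 mm. A stain tin and a folding hex key set stand on it. The iron starts wholly under it, notched end towards the opening.
- hook_handle (a point): Pull hook, lying flat on the bench, 0.16 kg, most of it in the handle: wooden handle 24 wide (x) x 110 long (y) x 32 mm high; this point is the handle's centre, 16 mm above the underside. A rod of 8 mm diameter, axis 18 mm above the underside, runs from the handle in the tool's -y direction and ends in a flat down-turned toe, 44 mm wide, 6 mm thick, 26 mm high (it reaches down to the level of the handle's underside). z up when lying.
- hook_toe (a point): Foot of the pull hook's toe: middle of its inner (handle side) face at the bench level, 250 mm from the handle's centre along the tool's -y. Axes as the handle.
- iron_center (a point): Centre of the plane iron (half-way up): flat steel, 42 mm wide (x) x 120 mm long (y) x 8 mm thick, 0.28 kg, lying flat, z up. A U notch, 13 mm wide with rounded mouth corners and 20 mm deep, is cut in the middle of its +y end.
- iron_notch (a point): On the iron's underside, the place of the pin's axis when the pin touches the bottom of the notch: 44 mm along +y from the iron's centre. Axes as the iron.
- holder_pin (a point): Foot of the holder's pin on the deck: single upright pin of 8 mm diameter and 13 mm height. Fixed holder: narrow flat deck 26 mm wide (x) x 150 mm long (y), top 30 mm above the bench, on a foot 64 mm wide x 130 mm long x 12 mm high. Its axes are the holder's: the pin stands 50 mm along +y from the deck's middle, and the iron belongs on the -y side of the pin with its notched end pointing to +y; it overhangs the deck by 8 mm on either side.
- stain_tin: Bystander: paint tin, 78 mm across, 77 mm high, standing on the riser near its closed end; origin at the centre of its base.
- hex_keys: Bystander: folding hex key set, 28x96x30 mm, lying on the riser; origin at the centre of its underside.
- pliers_red: Bystander: pliers with red handles lying on the bench, 57x185x17 mm; origin at the centre of its underside.
- tape_measure: Bystander: tape measure, 40x95x72 mm, standing on the bench; origin at the centre of its underside.
- tape_electrical: Bystander: roll of electrical tape, 58 mm across, 19 mm high, on the bench; origin at the centre of its underside.
- iron: The plane iron itself; origin at the centre of its underside.
- pull_hook: The pull hook itself; origin at the centre of its handle's underside.

How it is judged:
On the way, in this order (a step that is already met when the one before it is completed fails the run):
1. the pull hook's toe bears on the iron while the iron is still under the riser (contact force between pull_hook and iron above 0.3 N and y of iron_center in the frame of riser below 0.08 m), for 0.1 s.
2. the iron's centre is 40 mm or more out of the riser's open end (y of iron_center in the frame of riser above 0.15 m), for 0.1 s.
At the end, for the whole second after the job is handed in: The iron lies flat on the holder's deck (2 mm, 0.05 rad), straight along it (0.1 rad), the pin in its notch and within 2 mm of the notch's bottom; the pull hook lies flat on the bench; both are released and at rest (x of iron_notch in the frame of holder_pin between -0.0035 and 0.0035 m and y of iron_notch in the frame of holder_pin between -0.002 and 0.002 m and z of iron_notch in the frame of holder_pin between -0.002 and 0.002 m and angle between the y axis of iron_center and the y axis of holder_pin, either way round below 0.1 rad and angle between iron_center's own z axis and vertical below 0.05 rad and linear speed of each of iron, pull_hook below 0.01 m/s and height (world z) of hook_handle between 0.012 and 0.021 m and angle between hook_handle's own z axis and vertical below 0.12 rad); the robot touches nothing.
It fails at once if the fingers touch the iron while its centre is under the riser (contact force between the fingers and iron above 0.5 N and y of iron_center in the frame of riser below 0.11 m).
It fails at once if a bystander is displaced by more than 30 mm (distance of any of stain_tin, hex_keys, pliers_red, tape_measure, tape_electrical from where it was at the start of the episode above 0.03 m).
It also fails if it takes over 64 s, if anything falls off the work surface, if the arm or the gripper's body presses on something with over 40 N, if the wrist force passes 120 N, or if a joint passes its speed limit or range.

## Working session

There is one attempt and no reset: what is moved stays moved. The work goes in short steps, Python scripts to look and compute and a shell command to move; the robot and the scene stay as the last step left them, time stands still between calls to the robot, and variables do not carry over. Pictures are saved under pics/ and viewed, at most 10 in all, crops included, and the job is handed in when it is done.

```bash
mkdir -p pics; ls; cat > h.py <<'E'
import numpy as np,cv2
from bench import r
def snap(cam,name):
    im,d=r.grab_frame(cam); cv2.imwrite(f'pics/{name}.png',im[:,:,::-1]); np.save(f'pics/{name}_d.npy',d); return im,d
def p2w(cam,u,v,z=None,d=None):
    c=r.get_calibration(cam);K=np.array(c['mtx']);T=np.array(c['extrinsics'])
    q=cv2.undistortPoints(np.array([[[u,v]]],float),K,np.array(c['dist'],float))[0,0]
    ray=T[:3,:3]@np.array([q[0],q[1],1]);o=T[:3,3]
    s=d if d is not None else (z-o[2])/ray[2]
    return o+s*ray
def w2p(cam,P):
    c=r.get_calibration(cam);K=np.array(c['mtx']);T=np.linalg.inv(np.array(c['extrinsics']))
    return cv2.projectPoints(np.array(P,float).reshape(-1,1,3),cv2.Rodrigues(T[:3,:3])[0],T[:3,3],K,np.array(c['dist'],float))[0][:,0]
E
python3 - <<'E'
from h import *
for c in ('top','side'):
    snap(c,c+'0')
    for n in ['riser','hook_handle','hook_toe','iron_center','iron_notch','holder_pin','stain_tin','hex_keys','pliers_red','tape_measure','tape_electrical']:
        for f in (r.landmark_of,):
            o=f(n,c)
            print(c,n,[(np.round(x['xyz'],3).tolist(),round(x['score'],2)) for x in o[:2]])
o=r.get_obs();print(o)
E
```

```text
pics
top riser [([0.59, -0.451, 0.001], 0.67)]
top hook_handle [([0.453, -0.032, 0.014], 0.97), ([0.592, -0.451, -0.001], 0.3)]
top hook_toe [([0.425, -0.282, -0.001], 0.96), ([0.599, -0.429, -0.001], 0.74)]
top iron_center [([0.597, -0.429, 0.004], 0.84)]
top iron_notch [([0.578, -0.39, 0.004], 0.65)]
top holder_pin [([0.495, 0.22, 0.03], 0.95)]
top stain_tin [([0.636, -0.49, 0.067], 0.79)]
top hex_keys [([0.541, -0.468, 0.067], 0.93), ([0.493, 0.218, 0.03], 0.24)]
top pliers_red [([0.414, -0.468, 0.002], 0.62)]
top tape_measure [([0.69, -0.172, -0.001], 0.85)]
top tape_electrical [([0.414, 0.262, 0.004], 0.53)]
side riser [([0.594, -0.448, -0.002], 0.97), ([0.544, -0.467, 0.067], 0.38)]
side hook_handle [([0.453, -0.031, 0.013], 0.83)]
side hook_toe [([0.42, -0.284, 0.0], 0.68)]
side iron_center [([0.6, -0.429, 0.005], 0.42)]
side iron_notch [([0.576, -0.391, -0.001], 0.63), ([0.596, -0.448, -0.004], 0.46)]
side holder_pin [([0.489, 0.222, 0.022], 0.87), ([0.6, -0.428, 0.003], 0.54)]
side stain_tin [([0.633, -0.485, 0.069], 0.95)]
side hex_keys [([0.542, -0.467, 0.065], 0.61)]
side
[... 173 characters left out ...]
ray([ 1.05689543,  0.47697952,  0.02241337,  1.55539165, -0.01147382,
        1.10930002, -0.08308198]), 'qvel': array([ 1.59883181e-03,  2.33496037e-04,  3.71464063e-05, -5.21088565e-04,
        1.75782056e-03, -3.95779067e-04,  1.21678734e-04]), 'tau': array([-1.60962841e-04, -5.96325552e+01,  1.60605200e+00, -2.81541950e+01,
        1.23379790e-02,  1.68608880e-03, -4.83223189e-06]), 'tcp_pos': array([ 0.2664606 , -0.62020556,  0.23132545]), 'orientation': array([ 3.07709626e+00,  6.33050311e-01, -1.13963142e-06]), 'contact_force': array([0.49030471, 0.58255635, 0.17420305]), 'moment': array([-0.00711909,  0.02432483,  0.04617144]), 'gripper_force': 0.0, 'grip_width': 0.08553603511640681}
```

View pics/top0.png

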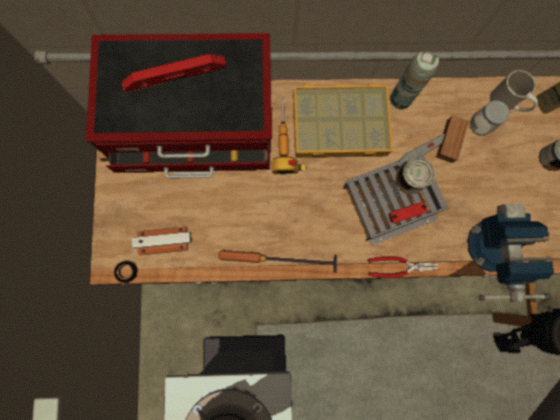

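View pics/side0.png

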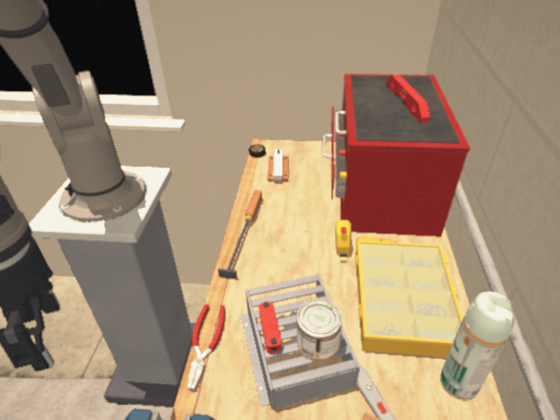

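The top view shows the riser (345–442, 150–242) with its open end to the left (+y), the hook at (220–338, 255–268) and the holder at (132–190, 228–253) with its pin at the left end. Next I'll get orientations from depth.

```bash
cat > m.py <<'E'
from h import *
def cloud(cam,name):
    d=np.load(f'pics/{name}_d.npy');c=r.get_calibration(cam);K=np.array(c['mtx']);T=np.array(c['extrinsics'])
    v,u=np.mgrid[:420,:560];q=cv2.undistortPoints(np.stack([u,v],-1).reshape(-1,1,2).astype(float),K,np.array(c['dist'],float))[:,0]
    P=np.c_[q,np.ones(len(q))]*d.reshape(-1,1);return (P@T[:3,:3].T+T[:3,3]),d.ravel()>0
def sel(P,ok,b):
    m=ok.copy()
    for i in range(3): m&=(P[:,i]>b[i][0])&(P[:,i]<b[i][1])
    return P[m]
E
python3 - <<'E'
from m import *
for cam in('top','side'):
    P,ok=cloud(cam,cam+'0')
    for n,b in dict(riser=((.45,.75),(-.6,-.3),(.061,.075)),holder=((.44,.55),(.08,.26),(.024,.036)),foot=((.44,.55),(.08,.28),(.007,.018)),hook=((.40,.5),(-.30,.04),(.008,.04)),hand=((.43,.5),(-.1,.04),(.015,.04)),iron=((.54,.66),(-.5,-.36),(.003,.014))).items():
        Q=sel(P,ok,b)
        if len(Q)<5: print(cam,n,len(Q));continue
        print(cam,n,len(Q),np.median(Q[:,2]).round(4),[np.round(x,4) for x in cv2.minAreaRect(Q[:,:2].astype(np.float32))])
a=cv2.imread('pics/top0.png');b=cv2.imread('pics/side0.png')
A=cv2.resize(a[145:250,335:450],None,fx=5,fy=5,interpolation=2)
B=cv2.resize(a[220:285,105:205],None,fx=4,fy=4,interpolation=2);
cv2.imwrite('pics/c1.png',A);cv2.imwrite('pics/c2.png',B)
cv2.imwrite('pics/c3.png',cv2.resize(b[265:405,230:370],None,fx=4,fy=4,interpolation=2))
E
```

```text
top riser 2370 0.0669 [array([ 0.5937, -0.4472]), array([0.1612, 0.2226]), np.float64(20.0395)]
top holder 573 0.0298 [array([0.4947, 0.1735]), array([0.0265, 0.1501]), np.float64(4.3672)]
top foot 658 0.0118 [array([0.493 , 0.1861]), array([0.172 , 0.1072]), np.float64(88.156)]
top hook 693 0.0274 [array([ 0.4538, -0.1331]), array([0.3104, 0.0658]), np.float64(82.6167)]
top hand 427 0.0307 [array([ 0.4465, -0.0382]), array([0.1236, 0.0244]), np.float64(84.3391)]
top iron 276 0.0069 [array([ 0.6122, -0.4146]), array([0.1116, 0.1208]), np.float64(35.8255)]
side riser 4110 0.0667 [array([ 0.5947, -0.4481]), array([0.1609, 0.222 ]), np.float64(20.0605)]
side holder 218 0.0286 [array([0.4957, 0.1704]), array([0.0258, 0.1527]), np.float64(4.2463)]
side foot 292 0.0109 [array([0.4917, 0.1861]), array([0.0729, 0.1809]), np.float64(10.4478)]
side hook 608 0.0222 [array([ 0.4333, -0.1351]), array([0.3093, 0.0439]), np.float64(86.1059)]
side hand 279 0.0292 [array([ 0.4482, -0.0409]), array([0.12  , 0.0235]), np.float64(83.6639)]
side iron 140 0.006 [array([ 0.5946, -0.4209]), array([0.0415, 0.1011]), np.float64(33.1909)]
```

View pics/c1.png

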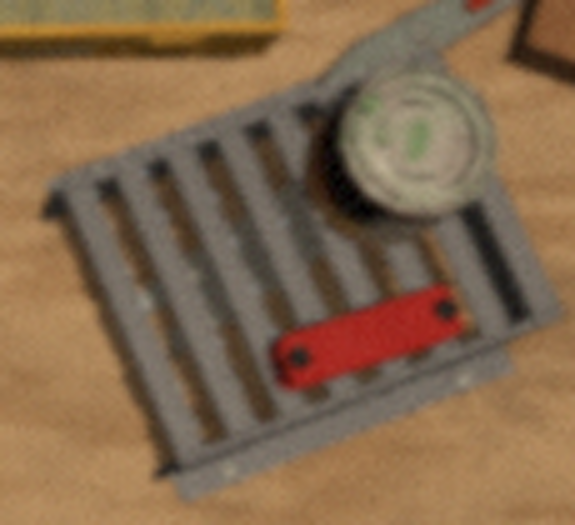

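View pics/c2.png

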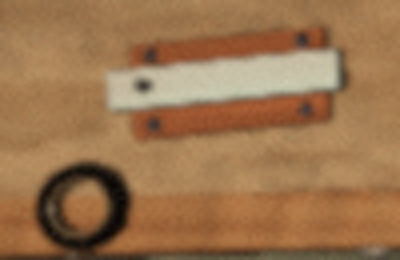

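```bash
cat > plan.py <<'E'
from h import *
import sys
from scipy.spatial.transform import Rotation as R
# usage: plan.py x y z yaw_of_tool_y_deg : prints rz total, then the shift in tool axes after that turn
o=r.get_obs();p=np.array(o['tcp_pos']);M=R.from_rotvec(o['orientation']).as_matrix()
yaw=np.degrees(np.arctan2(M[1,1],M[0,1]))
print('t',round(o['clock'],2),'tcp',p.round(4),'yaw',yaw.round(2),'tilt z',M[:,2].round(4),'F',np.round(o['contact_force'],2),'w',round(o['grip_width'],4),'grip',round(o['gripper_force'],1))
if len(sys.argv)>1:
    x,y,z,w=map(float,sys.argv[1:5]);dw=(w-yaw+90)%180-90
    a=np.radians(yaw+dw);ty=np.array([np.cos(a),np.sin(a),0]);tz=np.array([0,0,-1]);tx=np.cross(ty,tz)
    d=np.array([x,y,z])-p;print('rz',round(-dw,2),'shift mm after turn',np.round([d@tx*1e3,d@ty*1e3,d@tz*1e3],1),'before turn',np.round(M.T@d*1e3,1))
E
python3 plan.py .450 -.052 .12 -6.5
```

```text
t 1.2 tcp [ 0.2665 -0.6202  0.2313] yaw -66.75 tilt z [ 0.e+00 -1.e-04 -1.e+00] F [0.49 0.58 0.17] w 0.0855 grip 0.0
rz -60.25 shift mm after turn [585.3 118.  111.3] before turn [ 392.9 -449.6  111.3]
```

```bash
python3 -m jog '[{"rz":-10},{"rz":-10},{"rz":-10},{"rz":-10},{"rz":-10},{"rz":-10.2}]' | tail -3; python3 -m jog '[{"x":0.049,"y":0.01},{"x":0.049,"y":0.01},{"x":0.049,"y":0.01},{"x":0.049,"y":0.01},{"x":0.049,"y":0.01},{"x":0.049,"y":0.01},{"x":0.049,"y":0.01},{"x":0.049,"y":0.01}]'|tail -3; python3 plan.py .450 -.052 .12 -6.5
```

```text
t 1.2 tcp [ 0.2665 -0.6202  0.2313] yaw -66.75 tilt z [ 0.e+00 -1.e-04 -1.e+00] F [0.49 0.58 0.17] w 0.0855 grip 0.0
rz -60.25 shift mm after turn [585.3 118.  111.3] before turn [ 392.9 -449.6  111.3]validation failed for argument at $[0]...
validation failed for argument at $[0]...
```

```bash
python3 -m jog '[{"fingers":0.0854,"x":0,"y":0,"z":0,"rx":0,"ry":0,"rz":-10}]'; python3 plan.py
```

```text
clock: 1.32
tcp_pos: [0.2666, -0.6201, 0.2313]
orientation: [3.008, 0.905, -0.0]
contact_force: [0.3, 0.1, -0.4]
grip_width: 0.0853
gripper_force: 0.0
t 1.32 tcp [ 0.2666 -0.6201  0.2313] yaw -56.52 tilt z [-2.e-04 -1.e-04 -1.e+00] F [ 0.28  0.06 -0.44] w 0.0853 grip 0.0
```

```bash
python3 -m jog '[{"fingers":0.0854,"x":0,"y":0,"z":0,"rx":0,"ry":0,"rz":-10},{"fingers":0.0854,"x":0,"y":0,"z":0,"rx":0,"ry":0,"rz":-10},{"fingers":0.0854,"x":0,"y":0,"z":0,"rx":0,"ry":0,"rz":-10},{"fingers":0.0854,"x":0,"y":0,"z":0,"rx":0,"ry":0,"rz":-10},{"fingers":0.0854,"x":0,"y":0,"z":0,"rx":0,"ry":0,"rz":-10}]' >/dev/null; python3 -m jog '[{"fingers":0.0854,"x":0.049,"y":0.01,"z":0,"rx":0,"ry":0,"rz":0},{"fingers":0.0854,"x":0.049,"y":0.01,"z":0,"rx":0,"ry":0,"rz":0},{"fingers":0.0854,"x":0.049,"y":0.01,"z":0,"rx":0,"ry":0,"rz":0},{"fingers":0.0854,"x":0.049,"y":0.01,"z":0,"rx":0,"ry":0,"rz":0},{"fingers":0.0854,"x":0.049,"y":0.01,"z":0,"rx":0,"ry":0,"rz":0},{"fingers":0.0854,"x":0.049,"y":0.01,"z":0,"rx":0,"ry":0,"rz":0},{"fingers":0.0854,"x":0.049,"y":0.01,"z":0,"rx":0,"ry":0,"rz":0},{"fingers":0.0854,"x":0.049,"y":0.01,"z":0,"rx":0,"ry":0,"rz":0}]'; python3 plan.py .450 -.052 .12 -6.5
```

```text
clock: 2.95
tcp_pos: [0.3924, -0.2389, 0.2316]
orientation: [2.348, 2.086, 0.0]
contact_force: [1.1, 0.1, -0.0]
grip_width: 0.0849
gripper_force: 0.0
t 2.95 tcp [ 0.3924 -0.2389  0.2316] yaw -6.76 tilt z [ 7.e-04 -6.e-04 -1.e+00] F [ 1.09  0.09 -0.04] w 0.0849 grip 0.0
rz -0.26 shift mm after turn [192.2  36.1 111.6] before turn [192.4  35.1 111.6]
```

```bash
python3 -m jog '[{"fingers":0.0854,"x":0.048,"y":0.009,"z":0.028,"rx":0,"ry":0,"rz":0},{"fingers":0.0854,"x":0.048,"y":0.009,"z":0.028,"rx":0,"ry":0,"rz":0},{"fingers":0.0854,"x":0.048,"y":0.009,"z":0.028,"rx":0,"ry":0,"rz":0},{"fingers":0.07,"x":0.048,"y":0.009,"z":0.028,"rx":0,"ry":0,"rz":0},{"fingers":0.07,"x":0,"y":0,"z":0,"rx":0,"ry":0,"rz":0}]'; python3 plan.py .450 -.052 .006 -6.5; python3 -c "
from h import *
snap('top','t1')
for n in ('hook_handle','hook_toe'): print([(np.round(x['xyz'],4),x['score']) for x in r.landmark_of(n,'top')[:2]])"
```

```text
clock: 3.58
tcp_pos: [0.4502, -0.0496, 0.118]
orientation: [-2.338, -2.093, -0.0]
contact_force: [-0.3, -0.6, 0.1]
grip_width: 0.0702
gripper_force: 0.0
t 3.58 tcp [ 0.4502 -0.0496  0.118 ] yaw -6.33 tilt z [-0.002   0.0023 -1.    ] F [-0.35 -0.6   0.06] w 0.0702 grip 0.0
rz 0.17 shift mm after turn [ -2.4   0.  112. ] before turn [ -2.6   0.3 112. ]
[(array([ 0.6901, -0.1716, -0.0024]), 0.71)]
[]
```

```bash
python3 -m jog '[{"fingers":0.07,"x":-0.002,"y":0,"z":0.04,"rx":0,"ry":0,"rz":0},{"fingers":0.07,"x":0,"y":0,"z":0.04,"rx":0,"ry":0,"rz":0},{"fingers":0.07,"x":0,"y":0,"z":0.03,"rx":0,"ry":0,"rz":0},{"fingers":0.0,"x":0,"y":0,"z":0,"rx":0,"ry":0,"rz":0},{"fingers":0.0,"x":0,"y":0,"z":0,"rx":0,"ry":0,"rz":0},{"fingers":0.0,"x":0,"y":0,"z":0,"rx":0,"ry":0,"rz":0},{"fingers":0.0,"x":0,"y":0,"z":0,"rx":0,"ry":0,"rz":0},{"fingers":0.0,"x":0,"y":0,"z":0,"rx":0,"ry":0,"rz":0}]' 70; python3 plan.py
```

```text
clock: 4.72
tcp_pos: [0.451, -0.0565, 0.011]
orientation: [2.347, 2.084, 0.002]
contact_force: [-1.0, -0.6, 4.8]
grip_width: 0.0227
gripper_force: 69.2
t 4.72 tcp [ 0.451  -0.0565  0.011 ] yaw -6.79 tilt z [ 0.0023 -0.0011 -1.    ] F [-0.99 -0.62  4.79] w 0.0227 grip 69.2
```

```bash
python3 -m jog '[{"fingers":0.0,"x":0,"y":0,"z":-0.03,"rx":0,"ry":0,"rz":0},{"fingers":0.0,"x":0,"y":0,"z":-0.04,"rx":0,"ry":0,"rz":0},{"fingers":0.0,"x":0,"y":0,"z":-0.04,"rx":0,"ry":0,"rz":0},{"fingers":0.0,"x":0,"y":0,"z":0,"rx":0,"ry":0,"rz":0},{"fingers":0.0,"x":0,"y":0,"z":0,"rx":0,"ry":0,"rz":0}]'; python3 plan.py; python3 - <<'E'
from m import *
for c in ('top','side'):
    snap(c,c+'2')
    for n in ('hook_handle','hook_toe','iron_center','iron_notch'): print(c,n,[(np.round(x['xyz'],4),x['score']) for x in r.landmark_of(n,c)[:2]])
    P,ok=cloud(c,c+'2');Q=sel(P,ok,((.38,.47),(-.32,-.16),(.08,.16)));Q=Q[np.argsort(Q[:,1])]
    for a in np.arange(-.31,-.15,.015):
        S=Q[(Q[:,1]>=a)&(Q[:,1]<a+.015)]
        if len(S): print(c,len(S),S.mean(0).round(4),S[:,2].max().round(3),S[:,2].min().round(3))
E
```

```text
clock: 5.35
tcp_pos: [0.4498, -0.0563, 0.1195]
orientation: [2.348, 2.085, -0.0]
contact_force: [-1.1, 0.2, -2.4]
grip_width: 0.023
gripper_force: 69.1
t 5.35 tcp [ 0.4498 -0.0563  0.1195] yaw -6.79 tilt z [ 6.e-04 -7.e-04 -1.e+00] F [-1.05  0.19 -2.38] w 0.023 grip 69.1
top hook_handle [(array([ 0.6334, -0.4831,  0.066 ]), 0.73)]
top hook_toe [(array([ 0.4242, -0.2814,  0.1079]), 0.72)]
top iron_center [(array([ 0.5991, -0.4307,  0.0041]), 0.55)]
top iron_notch []
top 48 [ 0.4294 -0.2828  0.1318] 0.14 0.113
top 40 [ 0.4175 -0.2762  0.1264] 0.138 0.109
top 26 [ 0.4267 -0.257   0.1291] 0.132 0.123
top 18 [ 0.4285 -0.242   0.1288] 0.134 0.123
top 22 [ 0.43   -0.2276  0.1294] 0.131 0.127
top 17 [ 0.4317 -0.2129  0.1296] 0.132 0.127
top 24 [ 0.4332 -0.1982  0.1289] 0.134 0.124
top 18 [ 0.4347 -0.1823  0.1291] 0.136 0.125
top 22 [ 0.4366 -0.1684  0.1292] 0.134 0.124
side hook_handle [(array([ 0.455 , -0.0348,  0.1229]), 0.77)]
side hook_toe [(array([ 0.4256, -0.2828,  0.1073]), 0.6)]
side iron_center [(array([ 0.6016, -0.4296,  0.0053]), 0.6)]
side iron_notch [(array([ 0.5991, -0.4254,  0.0034]), 0.65), (array([ 0.5752, -0.3918,  0.0017]), 0.47)]
side 202 [ 0.4255 -0.2859  0.1215] 0.134 0.105
side 16 [ 0.4257 -0.271   0.1275] 0.131 0.123
side 15 [ 0.4287 -0.2575  0.1268] 0.129 0.124
side 18 [ 0.43   -0.2431  0.1264] 0.129 0.123
side 17 [ 0.4317 -0.2278  0.1268] 0.129 0.124
side 17 [ 0.4337 -0.2126  0.1264] 0.129 0.124
side 14 [ 0.4348 -0.1984  0.1271] 0.129 0.125
side 17 [ 0.4369 -0.1842  0.1272] 0.13 0.124
side 15 [ 0.4383 -0.1681  0.1268] 0.129 0.123
```

```bash
python3 plan.py .488 -.101 .12 20; python3 -c "
import numpy as np
# entry deltas per row in tool axes: (.488,-.101,20deg)->(.5192,-.2994,31), 5 rows
d=(np.array([.5192,-.2994])-np.array([.488,-.101]))/5
for k in range(6):
    a=np.radians(20+2.2*k);ty=np.array([np.cos(a),np.sin(a)]);tx=np.array([-ty[1],ty[0]]);print(k,(d@tx*1e3).round(1),(d@ty*1e3).round(1))"
```

```text
t 5.85 tcp [ 0.4499 -0.0558  0.119 ] yaw -6.74 tilt z [-5.e-04  2.e-04 -1.e+00] F [ 0.26  1.41 -1.18] w 0.0224 grip 69.1
rz -26.74 shift mm after turn [-55.5  20.3  -1. ] before turn [-40.5  43.1  -1. ]
0 -39.4 -7.7
1 -39.1 -9.2
2 -38.7 -10.7
3 -38.3 -12.2
4 -37.8 -13.6
5 -37.2 -15.1
```

```bash
python3 -m jog '[{"fingers":0.0,"x":0,"y":0,"z":0,"rx":0,"ry":0,"rz":-9},{"fingers":0.0,"x":0,"y":0,"z":0,"rx":0,"ry":0,"rz":-9},{"fingers":0.0,"x":0,"y":0,"z":0,"rx":0,"ry":0,"rz":-8.7},{"fingers":0.0,"x":-0.028,"y":0.01,"z":0,"rx":0,"ry":0,"rz":0},{"fingers":0.0,"x":-0.027,"y":0.01,"z":0.02,"rx":0,"ry":0,"rz":0},{"fingers":0.0,"x":0,"y":0,"z":0.03,"rx":0,"ry":0,"rz":0},{"fingers":0.0,"x":0,"y":0,"z":0.033,"rx":0,"ry":0,"rz":0},{"fingers":0.0,"x":0,"y":0,"z":0,"rx":0,"ry":0,"rz":0}]'; python3 plan.py .488 -.101 .036 20; python3 -c "
from h import *
im,d=snap('side','s3'); cv2.imwrite('pics/s3c.png',cv2.resize(im[200:410,180:400,::-1],None,fx=2.6,fy=2.6,interpolation=2))"
```

```text
clock: 6.85
tcp_pos: [0.4857, -0.1004, 0.0345]
orientation: [-1.8, -2.569, 0.003]
contact_force: [-1.2, -0.4, -1.5]
grip_width: 0.0228
gripper_force: 68.8
t 6.85 tcp [ 0.4857 -0.1004  0.0345] yaw 19.97 tilt z [-0.0049  0.001  -1.    ] F [-1.17 -0.41 -1.54] w 0.0228 grip 68.8
rz -0.03 shift mm after turn [-1.3  1.9 -1.5] before turn [-1.3  1.9 -1.6]
```

View pics/s3c.png

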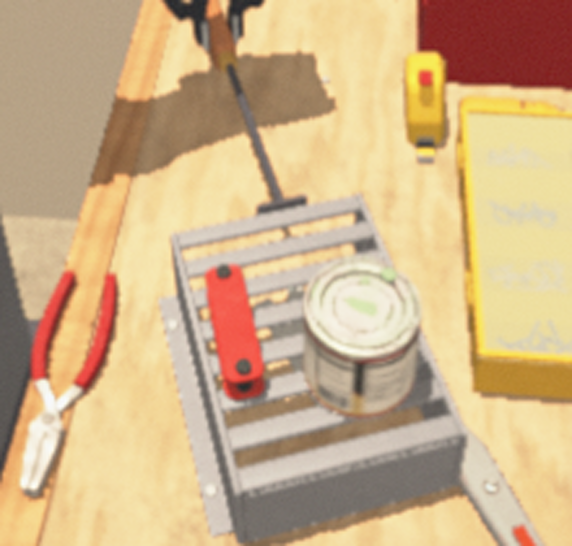

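The hook's toe (crop 282,205) stands just outside the riser's open end, level and lined up. I'll enter now.

```bash
python3 -m jog '[{"fingers":0.0,"x":-0.039,"y":-0.006,"z":-0.001,"rx":0,"ry":0,"rz":-2.2},{"fingers":0.0,"x":-0.039,"y":-0.009,"z":0,"rx":0,"ry":0,"rz":-2.2},{"fingers":0.0,"x":-0.039,"y":-0.01,"z":0,"rx":0,"ry":0,"rz":-2.2},{"fingers":0.0,"x":-0.038,"y":-0.012,"z":0,"rx":0,"ry":0,"rz":-2.2},{"fingers":0.0,"x":-0.038,"y":-0.0135,"z":0,"rx":0,"ry":0,"rz":-2.2},{"fingers":0.0,"x":0,"y":0,"z":0,"rx":0,"ry":0,"rz":0},{"fingers":0.0,"x":0,"y":0,"z":0,"rx":0,"ry":0,"rz":0}]'; python3 plan.py .5192 -.2994 .013 31; python3 -c "
from h import *
im,d=snap('side','s4'); cv2.imwrite('pics/s4c.png',cv2.resize(im[265:405,230:370,::-1],None,fx=4,fy=4,interpolation=2))"
```

```text
clock: 7.78
tcp_pos: [0.5219, -0.2974, 0.0386]
orientation: [1.548, 2.732, 0.001]
contact_force: [0.2, -0.8, -1.7]
grip_width: 0.0228
gripper_force: 68.9
t 7.78 tcp [ 0.5219 -0.2974  0.0386] yaw 30.94 tilt z [ 1.5e-03 -1.0e-04 -1.0e+00] F [ 0.22 -0.81 -1.73] w 0.0228 grip 68.9
rz -0.06 shift mm after turn [-0.3 -3.3 25.6] before turn [-0.3 -3.4 25.6]
```

View pics/s4c.png

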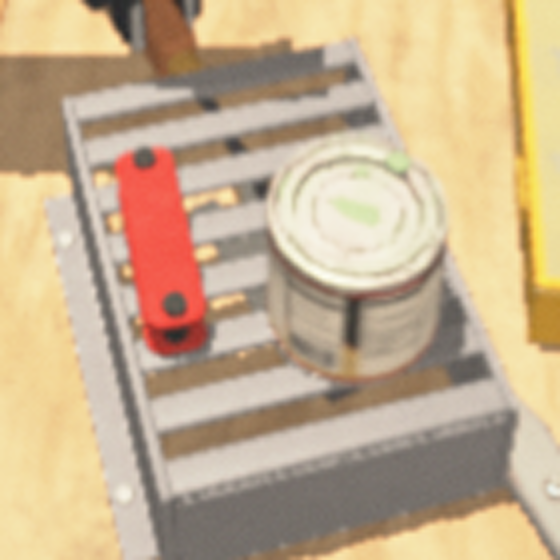

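The rod lies under the slats with the toe hidden behind the tin, as planned. I'll lower it behind the iron.

```bash
python3 -m jog '[{"fingers":0.0,"x":-0.003,"y":-0.003,"z":0.006,"rx":0,"ry":0,"rz":0},{"fingers":0.0,"x":0,"y":0,"z":0.01,"rx":0,"ry":0,"rz":0},{"fingers":0.0,"x":0,"y":0,"z":0.009,"rx":0,"ry":0,"rz":0},{"fingers":0.0,"x":0,"y":0,"z":0,"rx":0,"ry":0,"rz":0}]'; python3 plan.py
```

```text
clock: 8.32
tcp_pos: [0.5202, -0.3014, 0.0115]
orientation: [-1.547, -2.733, -0.0]
contact_force: [-0.7, 0.2, -2.2]
grip_width: 0.0225
gripper_force: 69.0
t 8.32 tcp [ 0.5202 -0.3014  0.0115] yaw 30.98 tilt z [-6.e-04  5.e-04 -1.e+00] F [-0.65  0.22 -2.17] w 0.0225 grip 69.0
```

```bash
python3 -m jog '[{"fingers":0.0,"x":0.01,"y":0,"z":-0.001,"rx":0,"ry":0,"rz":0},{"fingers":0.0,"x":0.008,"y":0,"z":0,"rx":0,"ry":0,"rz":0},{"fingers":0.0,"x":0.008,"y":0,"z":0,"rx":0,"ry":0,"rz":0},{"fingers":0.0,"x":0.008,"y":0,"z":0,"rx":0,"ry":0,"rz":0},{"fingers":0.0,"x":0.008,"y":0,"z":0,"rx":0,"ry":0,"rz":0},{"fingers":0.0,"x":0.008,"y":0,"z":0,"rx":0,"ry":0,"rz":0},{"fingers":0.0,"x":0.008,"y":0,"z":0,"rx":0,"ry":0,"rz":0}]'; python3 plan.py; python3 -c "
from h import *
for c in ('top','side'):
  snap(c,c+'5')
  for n in ('iron_center','iron_notch'): print(c,n,[(np.round(x['xyz'],4),x['score']) for x in r.landmark_of(n,c)[:2]])"
```

```text
clock: 9.2
tcp_pos: [0.4903, -0.2517, 0.0133]
orientation: [1.548, 2.733, 0.0]
contact_force: [0.9, -0.2, -2.0]
grip_width: 0.0231
gripper_force: 68.9
t 9.2 tcp [ 0.4903 -0.2517  0.0133] yaw 30.95 tilt z [ 1.e-04 -0.e+00 -1.e+00] F [ 0.9  -0.22 -2.  ] w 0.0231 grip 68.9
top iron_center [(array([ 0.5779, -0.3967,  0.0056]), 0.53)]
top iron_notch []
side iron_center [(array([ 0.5544, -0.3553, -0.0012]), 0.74), (array([ 0.5785, -0.3909,  0.0039]), 0.68)]
side iron_notch [(array([ 5.575e-01, -3.504e-01,  3.000e-04]), 0.61)]
```

```bash
python3 -m jog '[{"fingers":0.0,"x":0.012,"y":0,"z":0,"rx":0,"ry":0,"rz":0},{"fingers":0.0,"x":0.016,"y":0,"z":0,"rx":0,"ry":0,"rz":0},{"fingers":0.0,"x":0.016,"y":0,"z":0,"rx":0,"ry":0,"rz":0},{"fingers":0.0,"x":0.016,"y":0,"z":0,"rx":0,"ry":0,"rz":0},{"fingers":0.0,"x":0.016,"y":0,"z":0,"rx":0,"ry":0,"rz":0},{"fingers":0.0,"x":0.016,"y":0,"z":0,"rx":0,"ry":0,"rz":0},{"fingers":0.0,"x":0.016,"y":0,"z":0,"rx":0,"ry":0,"rz":0},{"fingers":0.0,"x":0.01,"y":0,"z":0,"rx":0,"ry":0,"rz":0}]'; python3 plan.py; python3 -c "
from h import *
for c in ('top','side'):
  snap(c,c+'6')
  for n in ('iron_center','iron_notch'): print(c,n,[(np.round(x['xyz'],4),x['score']) for x in r.landmark_of(n,c)[:2]])"
```

```text
clock: 10.5
tcp_pos: [0.4292, -0.15, 0.0133]
orientation: [-1.547, -2.734, 0.0]
contact_force: [1.0, -2.0, -1.5]
grip_width: 0.0225
gripper_force: 69.0
t 10.5 tcp [ 0.4292 -0.15    0.0133] yaw 30.99 tilt z [-3.e-04 -0.e+00 -1.e+00] F [ 1.01 -2.05 -1.53] w 0.0225 grip 69.0
top iron_center [(array([ 0.5174, -0.2961,  0.0043]), 0.91)]
top iron_notch [(array([ 0.496 , -0.2504,  0.0061]), 0.74), (array([ 0.4176, -0.1363,  0.0039]), 0.23)]
side iron_center [(array([ 0.5174, -0.2909,  0.0054]), 0.87)]
side iron_notch [(array([ 0.4931, -0.251 , -0.0005]), 0.58)]
```

```bash
python3 -m jog '[{"fingers":0.0,"x":-0.006,"y":0,"z":0,"rx":0,"ry":0,"rz":0},{"fingers":0.0,"x":0,"y":0,"z":-0.03,"rx":0,"ry":0,"rz":0},{"fingers":0.0,"x":0,"y":0,"z":-0.04,"rx":0,"ry":0,"rz":0},{"fingers":0.0,"x":0,"y":0,"z":0,"rx":0,"ry":0,"rz":9.5},{"fingers":0.0,"x":0,"y":0,"z":0,"rx":0,"ry":0,"rz":9.5},{"fingers":0.0,"x":0,"y":0,"z":0,"rx":0,"ry":0,"rz":9.5},{"fingers":0.0,"x":0,"y":0,"z":0,"rx":0,"ry":0,"rz":9.3},{"fingers":0.0,"x":0,"y":0,"z":0,"rx":0,"ry":0,"rz":0}]'; python3 plan.py .451 -.054 .0125 -6.8
```

```text
clock: 11.8
tcp_pos: [0.46, -0.1523, 0.0917]
orientation: [2.281, 2.103, 0.054]
contact_force: [41.6, 3.3, -3.4]
grip_width: 0.0227
gripper_force: 252.7
t 11.8 tcp [ 0.46   -0.1523  0.0917] yaw -4.64 tilt z [ 0.052  -0.005  -0.9986] F [41.63  3.28 -3.4 ] w 0.0227 grip 252.7
rz 2.16 shift mm after turn [ 96.6 -20.6  79.2] before turn [ 97.3 -21.   78.1]
```

```bash
python3 -c "
from h import *
a,_=snap('side','s7'); b,_=snap('top','t7')
A=np.hstack([cv2.resize(a[100:400,120:420],(400,400)),cv2.resize(b[180:330,210:420][:, :150],(400,400))])
cv2.imwrite('pics/c7.png',A[:,:,::-1]); print(r.get_obs())"
```

```text
{'clock': 11.9, 'joints': array([ 0.61742158,  0.38568255, -0.5003591 ,  2.13245843,  0.30304056,
        0.63655642, -0.16844752]), 'qvel': array([ 0.00443345,  0.00157788, -0.00204459, -0.00129618, -0.00035745,
        0.00122845,  0.00295665]), 'tau': array([ 17.56899834, -37.15279698,  13.8752228 ,   6.88850641,
        -7.01822028,  15.02084792,  -9.50647295]), 'tcp_pos': array([ 0.45980553, -0.15229127,  0.09164804]), 'orientation': array([2.27992094, 2.10441396, 0.05369907]), 'contact_force': array([41.90304082,  4.0424996 , -3.80912505]), 'moment': array([  1.4390843 , -10.68971153,   9.63187902]), 'gripper_force': 253.29209059942514, 'grip_width': 0.02264410121283282}
```

View pics/c7.png

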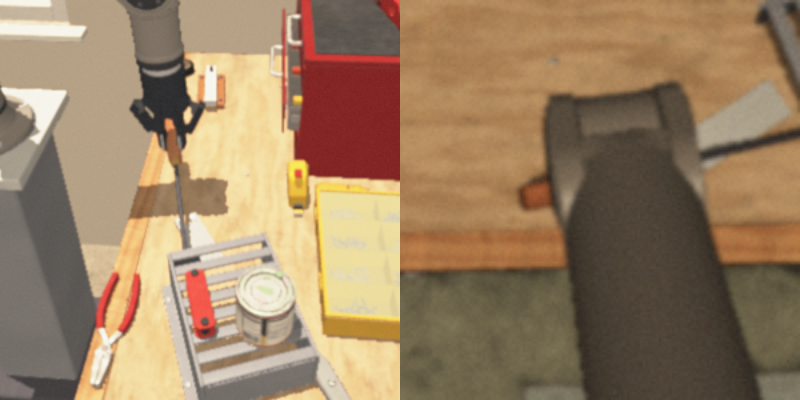

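The toe was still under the front slat (riser y ≈ 0.10) when I lifted, so the rod now jams at the riser's left front corner. I'll undo the turn, lower the hook and draw it out before lifting.

```bash
python3 -m jog '[{"fingers":0.0,"x":0,"y":0,"z":0,"rx":0,"ry":0,"rz":-9.3},{"fingers":0.0,"x":0,"y":0,"z":0,"rx":0,"ry":0,"rz":-9.5},{"fingers":0.0,"x":0,"y":0,"z":0.01,"rx":0,"ry":0,"rz":-9.5},{"fingers":0.0,"x":0,"y":0,"z":0.01,"rx":0,"ry":0,"rz":-9.5},{"fingers":0.0,"x":0,"y":0,"z":0,"rx":0,"ry":0,"rz":0}]'; python3 plan.py; python3 - <<'E'
from m import *
for c in ('side','top'):
    snap(c,c+'8')
    for n in ('hook_handle','hook_toe','iron_center','iron_notch'): print(c,n,[(np.round(x['xyz'],4),x['score']) for x in r.landmark_of(n,c)[:2]])
P,ok=cloud('side','side8')
Q=sel(P,ok,((.4,.58),(-.36,-.18),(.012,.12)))
for a in np.arange(-.36,-.18,.02):
    S=Q[(Q[:,1]>=a)&(Q[:,1]<a+.02)]
    if len(S): print(len(S),np.median(S,0).round(4),S[:,2].min().round(3),S[:,2].max().round(3))
E
```

```text
clock: 12.52
tcp_pos: [0.4324, -0.1564, 0.0627]
orientation: [-1.55, -2.73, -0.0]
contact_force: [0.2, -0.0, -0.9]
grip_width: 0.0227
gripper_force: 100.6
t 12.53 tcp [ 0.4324 -0.1564  0.0627] yaw 30.82 tilt z [-0.0013  0.001  -1.    ] F [ 0.17 -0.01 -0.89] w 0.0227 grip 100.6
side hook_handle [(array([ 0.4244, -0.1374,  0.0695]), 0.94)]
side hook_toe [(array([ 0.5635, -0.3353,  0.0124]), 0.78)]
side iron_center [(array([ 0.5158, -0.2887,  0.0067]), 0.72)]
side iron_notch [(array([ 4.942e-01, -2.526e-01,  3.000e-04]), 0.71)]
top hook_handle [(array([ 0.4193, -0.1402,  0.0716]), 0.57)]
top hook_toe [(array([0.4163, 0.26  , 0.0011]), 0.64), (array([ 4.133e-01, -4.679e-01,  4.000e-04]), 0.22)]
top iron_center [(array([ 0.6904, -0.1686,  0.0019]), 0.74), (array([ 0.5172, -0.292 ,  0.0026]), 0.59)]
top iron_notch [(array([ 0.495 , -0.2483,  0.0038]), 0.67)]
154 [ 0.5621 -0.3513  0.0664] 0.03 0.07
24 [ 0.5746 -0.3361  0.0343] 0.024 0.067
36 [ 0.5463 -0.3103  0.0386] 0.034 0.043
39 [ 0.5313 -0.2896  0.0425] 0.038 0.048
32 [ 0.5164 -0.27    0.0469] 0.04 0.05
36 [ 0.5018 -0.2497  0.0514] 0.047 0.056
31 [ 0.4864 -0.23    0.0561] 0.049 0.06
32 [ 0.4706 -0.2092  0.0597] 0.053 0.064
117 [ 0.448  -0.1858  0.0689] 0.048 0.12
```

```bash
python3 -m jog '[{"fingers":0.0,"x":0.021,"y":0.02,"z":-0.005,"rx":0,"ry":0,"rz":0},{"fingers":0.0,"x":0.021,"y":0.02,"z":-0.01,"rx":0,"ry":0,"rz":0},{"fingers":0.0,"x":0.02,"y":0.015,"z":-0.02,"rx":0,"ry":0,"rz":0},{"fingers":0.0,"x":0,"y":0,"z":-0.035,"rx":0,"ry":0,"rz":0},{"fingers":0.0,"x":0,"y":0,"z":0,"rx":0,"ry":0,"rz":8},{"fingers":0.0,"x":0,"y":0,"z":0,"rx":0,"ry":0,"rz":9},{"fingers":0.0,"x":0,"y":0,"z":0,"rx":0,"ry":0,"rz":9},{"fingers":0.0,"x":0,"y":0,"z":0,"rx":0,"ry":0,"rz":9}]' 60;  python3 -m jog '[{"fingers":0.0,"x":0,"y":0,"z":0,"rx":0,"ry":0,"rz":9},{"fingers":0.0,"x":0,"y":0,"z":0,"rx":0,"ry":-9.5,"rz":0},{"fingers":0.0,"x":0,"y":0,"z":0,"rx":0,"ry":0,"rz":0},{"fingers":0.0,"x":0,"y":0,"z":0,"rx":0,"ry":0,"rz":0}]';python3 plan.py; python3 - <<'E'
from m import *
for c in ('side','top'):
    snap(c,c+'9')
    for n in ('hook_handle','hook_toe'): print(c,n,[(np.round(x['xyz'],4),x['score']) for x in r.landmark_of(n,c)[:1]])
P,ok=cloud('side','side9')
Q=sel(P,ok,((.37,.52),(-.36,-.16),(.05,.2)))
for a in np.arange(-.36,-.16,.02):
    S=Q[(Q[:,1]>=a)&(Q[:,1]<a+.02)]
    if len(S): print(len(S),np.median(S,0).round(4),S[:,2].min().round(3),S[:,2].max().round(3))
E
```

```text
clock: 14.02
tcp_pos: [0.4481, -0.0746, 0.1334]
orientation: [2.304, 2.135, -0.0]
contact_force: [-0.9, -0.9, -1.5]
grip_width: 0.0225
gripper_force: 100.4
clock: 14.52
tcp_pos: [0.4479, -0.0744, 0.1332]
orientation: [2.374, 1.889, -0.197]
contact_force: [-0.2, -0.3, -2.2]
grip_width: 0.0231
gripper_force: 100.3
t 14.53 tcp [ 0.4479 -0.0744  0.1332] yaw -12.99 tilt z [-0.0375 -0.1596 -0.9865] F [-0.17 -0.33 -2.23] w 0.0231 grip 100.3
side hook_handle [(array([ 0.4537, -0.0511,  0.1325]), 0.79)]
side hook_toe [(array([ 0.4167, -0.3   ,  0.1198]), 0.79)]
top hook_handle []
top hook_toe [(array([ 0.4189, -0.3008,  0.1193]), 0.59)]
192 [ 0.4219 -0.3031  0.1355] 0.121 0.149
38 [ 0.4195 -0.295   0.1424] 0.121 0.148
27 [ 0.4244 -0.2708  0.1415] 0.138 0.144
25 [ 0.4271 -0.2524  0.1412] 0.137 0.145
23 [ 0.4297 -0.2307  0.1415] 0.139 0.145
23 [ 0.4324 -0.211   0.1414] 0.138 0.144
21 [ 0.4349 -0.1915  0.1419] 0.138 0.144
20 [ 0.4378 -0.1715  0.1415] 0.137 0.143
```

```bash
python3 -m jog '[{"fingers":0.0,"x":0.012,"y":0,"z":0.028,"rx":0,"ry":0,"rz":0},{"fingers":0.0,"x":0.012,"y":0,"z":0.028,"rx":0,"ry":0,"rz":0},{"fingers":0.0,"x":0.012,"y":0,"z":0.028,"rx":0,"ry":0,"rz":0},{"fingers":0.0,"x":0.012,"y":0,"z":0.026,"rx":0,"ry":0,"rz":0},{"fingers":0.0,"x":0,"y":0,"z":0,"rx":0,"ry":0,"rz":0}]';python3 plan.py; python3 -c "
from h import *
for c in ('side','top'):
    snap(c,c+'10')
    for n in ('hook_handle','hook_toe'): print(c,n,[(np.round(x['xyz'],4),x['score']) for x in r.landmark_of(n,c)[:1]])"
```

```text
clock: 15.45
tcp_pos: [0.4536, -0.0461, 0.0156]
orientation: [2.375, 1.889, -0.201]
contact_force: [-0.4, 0.4, -1.2]
grip_width: 0.0226
gripper_force: 100.3
t 15.45 tcp [ 0.4536 -0.0461  0.0156] yaw -13.03 tilt z [-0.0407 -0.1604 -0.9862] F [-0.44  0.37 -1.19] w 0.0226 grip 100.3
side hook_handle [(array([ 0.457 , -0.021 ,  0.0177]), 0.92)]
side hook_toe []
top hook_handle []
top hook_toe [(array([ 0.4264, -0.27  ,  0.0043]), 0.77)]
```

```bash
python3 -m jog '[{"fingers":0.0,"x":0,"y":0,"z":0.002,"rx":0,"ry":0,"rz":0},{"fingers":0.07,"x":0,"y":0,"z":0,"rx":0,"ry":0,"rz":0},{"fingers":0.07,"x":0,"y":0,"z":0,"rx":0,"ry":0,"rz":0},{"fingers":0.07,"x":0,"y":0,"z":0,"rx":0,"ry":0,"rz":0},{"fingers":0.07,"x":0,"y":0,"z":-0.03,"rx":0,"ry":0,"rz":0},{"fingers":0.07,"x":0,"y":0,"z":-0.04,"rx":0,"ry":0,"rz":0},{"fingers":0.07,"x":0,"y":0,"z":-0.05,"rx":0,"ry":0,"rz":0},{"fingers":0.07,"x":0,"y":0,"z":0,"rx":0,"ry":9.5,"rz":0}]';python3 plan.py .517 -.2915 .12 30.5; python3 - <<'E'
from m import *
for c in ('side','top'):
    snap(c,c+'11')
    for n in ('hook_handle','hook_toe'): print(c,n,[(np.round(x['xyz'],4),x['score']) for x in r.landmark_of(n,c)[:1]])
    P,ok=cloud(c,c+'11')
    Q=sel(P,ok,((.45,.58),(-.345,-.20),(.004,.015)));print(c,len(Q),cv2.minAreaRect(Q[:,:2].astype(np.float32)))
E
```

```text
clock: 16.75
tcp_pos: [0.4629, -0.0224, 0.1369]
orientation: [2.449, 1.964, 0.015]
contact_force: [-0.4, -0.4, -0.8]
grip_width: 0.0702
gripper_force: 0.0
t 16.75 tcp [ 0.4629 -0.0224  0.1369] yaw -12.54 tilt z [ 0.0091  0.004  -1.    ] F [-0.39 -0.43 -0.82] w 0.0702 grip 0.0
rz -43.04 shift mm after turn [-259.3  -90.    16.9] before turn [-251.1  111.1   16.4]
side hook_handle [(array([ 0.4768, -0.0274,  0.0117]), 0.72)]
side hook_toe [(array([ 3.124e-01, -2.196e-01,  3.000e-04]), 0.68)]
side 486 ((0.5169034600257874, -0.2840563654899597), (0.04236928001046181, 0.11167252063751221), 31.7091007232666)
top hook_handle []
top hook_toe [(array([ 0.3179, -0.2172, -0.004 ]), 0.58)]
top 623 ((0.5177775025367737, -0.2726067304611206), (0.14416836202144623, 0.12282118201255798), 89.10658264160156)
```

```bash
python3 -c "
import cv2,numpy as np
a=cv2.imread('pics/side11.png');b=cv2.imread('pics/top11.png')
cv2.imwrite('pics/c11.png',np.hstack([cv2.resize(a[130:330,150:350],(400,400)),cv2.resize(b[180:330,210:360],(400,400))]))"
```

```text
(no output)
```

View pics/c11.png

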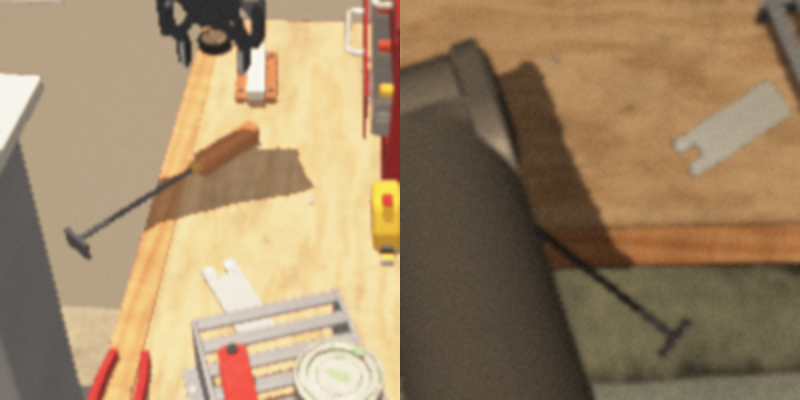

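The hook spun on release: its handle is still flat on the bench, but rod and toe overhang the front edge. The iron is clear, with its notch visible. I'll regrasp the handle squarely and lay the hook properly on the bench.

```bash
python3 - <<'E'
from m import *
P,ok=cloud('side','side11')
Q=sel(P,ok,((.42,.53),(-.09,.03),(.012,.045)));Q=Q[Q[:,2]>.02];print(len(Q),cv2.minAreaRect(Q[:,:2].astype(np.float32)),np.percentile(Q[:,2],[5,50,95]))
E
python3 plan.py .475 -.029 .10 -40.3
```

```text
306 ((0.4688257873058319, -0.036356888711452484), (0.13147693872451782, 0.02718268148601055), 53.208534240722656) [0.02085967 0.02892692 0.03299228]
t 17.05 tcp [ 0.4589 -0.0267  0.133 ] yaw -13.0 tilt z [-1.e-03 -6.e-04 -1.e+00] F [0.1  0.28 0.22] w 0.0703 grip 0.0
rz 27.3 shift mm after turn [ 8.7 13.8 33. ] before turn [ 1.4 16.3 33. ]
```

```bash
python3 -m jog '[{"fingers":0.07,"x":0,"y":0,"z":0,"rx":0,"ry":0,"rz":8.5},{"fingers":0.07,"x":0,"y":0,"z":0,"rx":0,"ry":0,"rz":8.5},{"fingers":0.07,"x":0,"y":0,"z":0,"rx":0,"ry":0,"rz":8.5},{"fingers":0.07,"x":0.009,"y":0.014,"z":0.03,"rx":0,"ry":0,"rz":0},{"fingers":0.07,"x":0,"y":0,"z":0.04,"rx":0,"ry":0,"rz":0},{"fingers":0.07,"x":0,"y":0,"z":0.04,"rx":0,"ry":0,"rz":0},{"fingers":0.07,"x":0,"y":0,"z":0.009,"rx":0,"ry":0,"rz":0}]'; python3 plan.py .475 -.029 .014 -38.5;  python3 -m jog '[{"fingers":0.0,"x":0,"y":0,"z":0,"rx":0,"ry":0,"rz":0},{"fingers":0.0,"x":0,"y":0,"z":0,"rx":0,"ry":0,"rz":0},{"fingers":0.0,"x":0,"y":0,"z":0,"rx":0,"ry":0,"rz":0},{"fingers":0.0,"x":0,"y":0,"z":0,"rx":0,"ry":0,"rz":0},{"fingers":0.0,"x":0,"y":0,"z":-0.03,"rx":0,"ry":0,"rz":0},{"fingers":0.0,"x":0,"y":0,"z":-0.03,"rx":0,"ry":0,"rz":0},{"fingers":0.0,"x":0,"y":0,"z":0,"rx":0,"ry":0,"rz":0}]' 50; python3 plan.py .46 0 .05 0;python3 - <<'E'
from m import *
for c in ('side','top'):
    snap(c,c+'12')
    for n in ('hook_handle','hook_toe'): print(c,n,[(np.round(x['xyz'],4),x['score']) for x in r.landmark_of(n,c)[:1]])
E
```

```text
clock: 17.92
tcp_pos: [0.4738, -0.0274, 0.012]
orientation: [-2.826, -1.367, 0.008]
contact_force: [-0.5, 0.2, 0.9]
grip_width: 0.0699
gripper_force: 0.0
t 17.93 tcp [ 0.4738 -0.0274  0.012 ] yaw -38.37 tilt z [-0.0053  0.     -1.    ] F [-0.53  0.21  0.94] w 0.0699 grip 0.0
rz 0.13 shift mm after turn [-0.5  2.  -2. ] before turn [-0.5  2.  -2. ]
clock: 18.8
tcp_pos: [0.4777, -0.0292, 0.0768]
orientation: [2.828, 1.361, 0.008]
contact_force: [0.9, -0.3, -2.6]
grip_width: 0.0228
gripper_force: 49.6
t 18.8 tcp [ 0.4777 -0.0292  0.0768] yaw -38.59 tilt z [ 5.7e-03 -5.0e-04 -1.0e+00] F [ 0.94 -0.28 -2.59] w 0.0228 grip 49.6
rz -38.59 shift mm after turn [ 29.2 -17.7  26.8] before turn [ 11.7 -32.2  26.7]
side hook_handle [(array([ 0.4799, -0.0287,  0.0738]), 0.62)]
side hook_toe [(array([ 0.3193, -0.2214,  0.0623]), 0.8)]
top hook_handle [(array([ 0.4993, -0.2493,  0.0047]), 0.46)]
top hook_toe [(array([ 0.3178, -0.2205,  0.0566]), 0.75)]
```

```bash
python3 -m jog '[{"fingers":0.0,"x":0,"y":0,"z":0,"rx":0,"ry":0,"rz":-8},{"fingers":0.0,"x":0,"y":0,"z":0,"rx":0,"ry":0,"rz":-8},{"fingers":0.0,"x":0,"y":0,"z":0,"rx":0,"ry":0,"rz":-8},{"fingers":0.0,"x":0,"y":0,"z":0,"rx":0,"ry":0,"rz":-8},{"fingers":0.0,"x":0,"y":0,"z":0,"rx":0,"ry":0,"rz":-6.5},{"fingers":0.0,"x":0.03,"y":-0.018,"z":0.02,"rx":0,"ry":0,"rz":0},{"fingers":0.0,"x":0,"y":0,"z":0.02,"rx":0,"ry":0,"rz":0},{"fingers":0.0,"x":0,"y":0,"z":0,"rx":0,"ry":0,"rz":0}]'; python3 plan.py .46 0 .016 0;python3 - <<'E'
from m import *
for c in ('side','top'):
    snap(c,c+'13')
    for n in ('hook_handle','hook_toe'): print(c,n,[(np.round(x['xyz'],4),x['score']) for x in r.landmark_of(n,c)[:1]])
P,ok=cloud('side','side13')
Q=sel(P,ok,((.42,.5),(-.28,-.10),(.02,.1)))
for a in np.arange(-.28,-.10,.02):
    S=Q[(Q[:,1]>=a)&(Q[:,1]<a+.02)]
    if len(S): print(len(S),np.median(S,0).round(4),S[:,2].min().round(3),S[:,2].max().round(3))
E
```

```text
clock: 20.1
tcp_pos: [0.4562, 0.0013, 0.0328]
orientation: [-2.219, -2.22, 0.004]
contact_force: [-0.1, -0.5, -2.3]
grip_width: 0.0227
gripper_force: 49.5
t 20.1 tcp [0.4562 0.0013 0.0328] yaw 0.01 tilt z [-3.9e-03  1.0e-04 -1.0e+00] F [-0.14 -0.48 -2.29] w 0.0227 grip 49.5
rz 0.01 shift mm after turn [-1.3  3.8 16.8] before turn [-1.3  3.9 16.8]
side hook_handle [(array([0.4588, 0.0033, 0.029 ]), 0.98)]
side hook_toe [(array([ 0.4504, -0.2505,  0.0163]), 0.89)]
top hook_handle [(array([ 0.4146, -0.4642, -0.0022]), 0.39)]
top hook_toe [(array([ 0.4548, -0.2488,  0.0177]), 0.66)]
154 [ 0.4548 -0.2526  0.0338] 0.02 0.044
21 [ 0.4544 -0.2292  0.0368] 0.034 0.04
19 [ 0.4546 -0.2105  0.037 ] 0.033 0.04
20 [ 0.4556 -0.1897  0.0374] 0.031 0.04
20 [ 0.4547 -0.1708  0.037 ] 0.034 0.04
16 [ 0.4559 -0.1514  0.0372] 0.031 0.041
17 [ 0.4558 -0.1315  0.0372] 0.035 0.039
15 [ 0.4553 -0.1094  0.0365] 0.035 0.039
```

```bash
python3 -m jog '[{"fingers":0.0,"x":0.014,"y":-0.01,"z":0,"rx":0,"ry":0,"rz":0},{"fingers":0.0,"x":0.014,"y":-0.01,"z":0,"rx":0,"ry":0,"rz":0},{"fingers":0.0,"x":0,"y":0,"z":0.008,"rx":0,"ry":0,"rz":0},{"fingers":0.0,"x":0,"y":0,"z":0.006,"rx":0,"ry":0,"rz":0},{"fingers":0.0,"x":0,"y":0,"z":0,"rx":0,"ry":0,"rz":0}]'; python3 -m jog '[{"fingers":0.04,"x":0,"y":0,"z":0,"rx":0,"ry":0,"rz":0},{"fingers":0.055,"x":0,"y":0,"z":0,"rx":0,"ry":0,"rz":0},{"fingers":0.055,"x":0,"y":0,"z":0,"rx":0,"ry":0,"rz":0},{"fingers":0.055,"x":0,"y":0,"z":-0.03,"rx":0,"ry":0,"rz":0},{"fingers":0.055,"x":0,"y":0,"z":-0.04,"rx":0,"ry":0,"rz":0},{"fingers":0.055,"x":0,"y":0,"z":-0.04,"rx":0,"ry":0,"rz":0},{"fingers":0.055,"x":0,"y":0,"z":0,"rx":0,"ry":0,"rz":0}]';python3 plan.py .517 -.290 .12 31;python3 - <<'E'
from m import *
for c in ('side','top'):
    snap(c,c+'14')
    for n in ('hook_handle','hook_toe','iron_center','iron_notch'): print(c,n,[(np.round(x['xyz'],4),x['score']) for x in r.landmark_of(n,c)[:1]])
    P,ok=cloud(c,c+'14')
    Q=sel(P,ok,((.45,.57),(-.338,-.215),(.005,.012)));print(c,len(Q),cv2.minAreaRect(Q[:,:2].astype(np.float32)))
E
```

```text
clock: 21.02
tcp_pos: [0.4375, 0.0287, 0.0197]
orientation: [-2.223, -2.219, 0.002]
contact_force: [-0.1, 0.7, -1.7]
grip_width: 0.0234
gripper_force: 49.5
clock: 21.9
tcp_pos: [0.4399, 0.0293, 0.1329]
orientation: [2.22, 2.216, 0.006]
contact_force: [-0.7, -0.3, -0.4]
grip_width: 0.0549
gripper_force: 0.0
t 21.9 tcp [0.4399 0.0293 0.1329] yaw -0.09 tilt z [ 6.1e-03 -3.0e-04 -1.0e+00] F [-0.68 -0.27 -0.36] w 0.0549 grip 0.0
rz -31.09 shift mm after turn [-313.4  -98.4   12.9] before turn [-319.1   77.5   13.5]
side hook_handle [(array([0.442 , 0.0297, 0.0145]), 0.66)]
side hook_toe [(array([ 0.4297, -0.2217,  0.0014]), 0.98)]
side iron_center [(array([ 0.516 , -0.2898,  0.0036]), 0.91)]
side iron_notch [(array([ 4.952e-01, -2.483e-01, -4.000e-04]), 0.86)]
side 469 ((0.5094001293182373, -0.2716633677482605), (0.046841178089380264, 0.1438247710466385), 34.389469146728516)
top hook_handle [(array([0.4386, 0.0336, 0.0143]), 0.56)]
top hook_toe [(array([ 4.336e-01, -2.251e-01, -3.000e-04]), 0.84)]
top iron_center [(array([ 0.5197, -0.2919,  0.0042]), 0.8)]
top iron_notch [(array([ 0.4956, -0.2505,  0.0016]), 0.88)]
top 520 ((0.5131345987319946, -0.2815346121788025), (0.10712630301713943, 0.11332663893699646), 85.0236587524414)
```

```bash
python3 -m jog '[{"fingers":0.06,"x":0,"y":0,"z":0,"rx":0,"ry":0,"rz":-10.2},{"fingers":0.06,"x":0,"y":0,"z":0,"rx":0,"ry":0,"rz":-10.2},{"fingers":0.06,"x":0,"y":0,"z":0,"rx":0,"ry":0,"rz":-10.2},{"fingers":0.06,"x":-0.0515,"y":-0.0163,"z":0,"rx":0,"ry":0,"rz":0},{"fingers":0.06,"x":-0.0515,"y":-0.0163,"z":0,"rx":0,"ry":0,"rz":0},{"fingers":0.06,"x":-0.0515,"y":-0.0163,"z":0,"rx":0,"ry":0,"rz":0},{"fingers":0.06,"x":-0.0515,"y":-0.0163,"z":0,"rx":0,"ry":0,"rz":0},{"fingers":0.06,"x":-0.0515,"y":-0.0163,"z":0,"rx":0,"ry":0,"rz":0}]';python3 -m jog '[{"fingers":0.06,"x":-0.0515,"y":-0.0163,"z":0.04,"rx":0,"ry":0,"rz":0},{"fingers":0.06,"x":0,"y":0,"z":0,"rx":0,"ry":0,"rz":0},{"fingers":0.06,"x":0,"y":0,"z":0,"rx":0,"ry":0,"rz":0}]';python3 plan.py .516 -.287 .004 30.5
```

```text
clock: 23.4
tcp_pos: [0.4986, -0.2358, 0.13]
orientation: [-1.558, -2.728, -0.0]
contact_force: [0.8, 0.9, 0.7]
grip_width: 0.0602
gripper_force: 0.0
clock: 23.78
tcp_pos: [0.5097, -0.2821, 0.0926]
orientation: [-1.557, -2.728, -0.002]
contact_force: [-0.4, -0.4, -0.8]
grip_width: 0.06
gripper_force: 0.0
t 23.77 tcp [ 0.5097 -0.2821  0.0926] yaw 30.57 tilt z [-5.0e-04  1.5e-03 -1.0e+00] F [-0.43 -0.37 -0.79] w 0.06 grip 0.0
rz 0.07 shift mm after turn [-7.4  2.9 88.6] before turn [-7.6  2.9 88.6]
```

```bash
python3 -m jog '[{"fingers":0.06,"x":-0.005,"y":0.003,"z":0.035,"rx":0,"ry":0,"rz":0},{"fingers":0.06,"x":0,"y":0,"z":0.03,"rx":0,"ry":0,"rz":0},{"fingers":0.06,"x":0,"y":0,"z":0.015,"rx":0,"ry":0,"rz":0},{"fingers":0.06,"x":0,"y":0,"z":0.007,"rx":0,"ry":0,"rz":0},{"fingers":0.06,"x":0,"y":0,"z":0,"rx":0,"ry":0,"rz":0}]';python3 plan.py
```

```text
clock: 24.4
tcp_pos: [0.5153, -0.2855, 0.0067]
orientation: [1.557, 2.728, 0.0]
contact_force: [0.3, -0.9, 0.8]
grip_width: 0.06
gripper_force: 0.0
t 24.4 tcp [ 0.5153 -0.2855  0.0067] yaw 30.59 tilt z [ 7.e-04 -2.e-04 -1.e+00] F [ 0.26 -0.93  0.79] w 0.06 grip 0.0
```

```bash
python3 -m jog '[{"fingers":0.0,"x":0,"y":0,"z":0,"rx":0,"ry":0,"rz":0},{"fingers":0.0,"x":0,"y":0,"z":0,"rx":0,"ry":0,"rz":0},{"fingers":0.0,"x":0,"y":0,"z":0,"rx":0,"ry":0,"rz":0},{"fingers":0.0,"x":0,"y":0,"z":0,"rx":0,"ry":0,"rz":0}]' 50;python3 plan.py
```

```text
clock: 24.9
tcp_pos: [0.5163, -0.2869, 0.0081]
orientation: [1.557, 2.725, -0.001]
contact_force: [-1.3, -1.0, 8.5]
grip_width: 0.0
gripper_force: 4.5
t 24.9 tcp [ 0.5163 -0.2869  0.0081] yaw 30.52 tilt z [ 0.003  -0.0023 -1.    ] F [-1.26 -0.95  8.48] w 0.0 grip 4.5
```

```bash
python3 -m jog '[{"fingers":0.06,"x":0,"y":0,"z":-0.004,"rx":0,"ry":0,"rz":0},{"fingers":0.06,"x":0,"y":0,"z":0,"rx":0,"ry":0,"rz":0},{"fingers":0.06,"x":0,"y":0,"z":0,"rx":0,"ry":0,"rz":0},{"fingers":0.054,"x":0,"y":0,"z":0.005,"rx":0,"ry":0,"rz":0},{"fingers":0.054,"x":0,"y":0,"z":0.005,"rx":0,"ry":0,"rz":0},{"fingers":0.054,"x":0,"y":0,"z":0,"rx":0,"ry":0,"rz":0}]' 50;python3 plan.py; python3 -m jog '[{"fingers":0.035,"x":0,"y":0,"z":0,"rx":0,"ry":0,"rz":0},{"fingers":0.035,"x":0,"y":0,"z":0,"rx":0,"ry":0,"rz":0},{"fingers":0.035,"x":0,"y":0,"z":0,"rx":0,"ry":0,"rz":0},{"fingers":0.035,"x":0,"y":0,"z":0,"rx":0,"ry":0,"rz":0}]' 50;python3 plan.py
```

```text
clock: 25.65
tcp_pos: [0.5143, -0.2855, -0.0007]
orientation: [-1.557, -2.727, 0.0]
contact_force: [0.6, -0.0, -0.0]
grip_width: 0.0536
gripper_force: 0.0
t 25.65 tcp [ 0.5143 -0.2855 -0.0007] yaw 30.56 tilt z [-1.2e-03  6.0e-04 -1.0e+00] F [ 0.58 -0.05 -0.02] w 0.0536 grip 0.0
clock: 26.15
tcp_pos: [0.5153, -0.2856, 0.0004]
orientation: [1.557, 2.728, 0.001]
contact_force: [0.2, 0.9, 4.4]
grip_width: 0.0399
gripper_force: 51.0
t 26.15 tcp [ 5.153e-01 -2.856e-01  4.000e-04] yaw 30.56 tilt z [ 8.e-04  0.e+00 -1.e+00] F [0.23 0.92 4.41] w 0.0399 grip 51.0
```

```bash
python3 -m jog '[{"fingers":0.03,"x":0,"y":0,"z":0,"rx":0,"ry":0,"rz":0},{"fingers":0.03,"x":0.004,"y":0,"z":-0.01,"rx":0,"ry":0,"rz":0},{"fingers":0.03,"x":0,"y":0,"z":-0.03,"rx":0,"ry":0,"rz":0},{"fingers":0.03,"x":0,"y":0,"z":-0.04,"rx":0,"ry":0,"rz":0},{"fingers":0.03,"x":0,"y":0,"z":-0.03,"rx":0,"ry":0,"rz":0},{"fingers":0.03,"x":0,"y":0,"z":0,"rx":0,"ry":0,"rz":0},{"fingers":0.03,"x":0,"y":0,"z":0,"rx":0,"ry":0,"rz":0}]' 80;python3 plan.py .4915 .15 .12 4.3; python3 - <<'E'
from m import *
for c in ('side','top'):
    snap(c,c+'15')
    for n in ('iron_center','iron_notch'): print(c,n,[(np.round(x['xyz'],4),x['score']) for x in r.landmark_of(n,c)[:1]])
E
```

```text
clock: 27.02
tcp_pos: [0.5116, -0.2823, 0.109]
orientation: [-1.557, -2.726, 0.001]
contact_force: [-0.5, -0.1, -3.4]
grip_width: 0.0392
gripper_force: 81.2
t 27.02 tcp [ 0.5116 -0.2823  0.109 ] yaw 30.53 tilt z [-2.e-03  3.e-04 -1.e+00] F [-0.45 -0.15 -3.41] w 0.0392 grip 81.2
rz 26.23 shift mm after turn [432.6  12.4 -11. ] before turn [382.6 202.3 -10.8]
side iron_center [(array([ 0.5132, -0.2876,  0.1139]), 0.95)]
side iron_notch [(array([ 0.4902, -0.2493,  0.1078]), 0.8)]
top iron_center [(array([ 0.5136, -0.2902,  0.1124]), 0.61)]
top iron_notch [(array([ 0.4902, -0.2475,  0.1112]), 0.77)]
```

```bash
python3 -m jog '[{"fingers":0.03,"x":0,"y":0,"z":0,"rx":0,"ry":0,"rz":8.8},{"fingers":0.03,"x":0,"y":0,"z":0,"rx":0,"ry":0,"rz":8.7},{"fingers":0.03,"x":0,"y":0,"z":0,"rx":0,"ry":0,"rz":8.7},{"fingers":0.03,"x":0.04,"y":0.002,"z":0,"rx":0,"ry":0,"rz":0},{"fingers":0.03,"x":0.048,"y":0.002,"z":0,"rx":0,"ry":0,"rz":0},{"fingers":0.03,"x":0.048,"y":0.002,"z":0,"rx":0,"ry":0,"rz":0},{"fingers":0.03,"x":0.048,"y":0.002,"z":0,"rx":0,"ry":0,"rz":0},{"fingers":0.03,"x":0.048,"y":0.002,"z":0,"rx":0,"ry":0,"rz":0}]' >/dev/null; python3 -m jog '[{"fingers":0.03,"x":0.048,"y":0.002,"z":0,"rx":0,"ry":0,"rz":0},{"fingers":0.03,"x":0.048,"y":0.002,"z":0,"rx":0,"ry":0,"rz":0},{"fingers":0.03,"x":0.048,"y":0.002,"z":0,"rx":0,"ry":0,"rz":0},{"fingers":0.03,"x":0.04,"y":0.002,"z":0.01,"rx":0,"ry":0,"rz":0},{"fingers":0.03,"x":0.01,"y":0.001,"z":0.02,"rx":0,"ry":0,"rz":0},{"fingers":0.03,"x":0,"y":0,"z":0.015,"rx":0,"ry":0,"rz":0},{"fingers":0.03,"x":0,"y":0,"z":0,"rx":0,"ry":0,"rz":0},{"fingers":0.03,"x":0,"y":0,"z":0,"rx":0,"ry":0,"rz":0}]';python3 plan.py .4973 .148 .065 4.3; python3 - <<'E'
from m import *
for c in ('side','top'):
    snap(c,c+'16')
    for n in ('iron_center','iron_notch','holder_pin'): print(c,n,[(np.round(x['xyz'],4),x['score']) for x in r.landmark_of(n,c)[:1]])
a=cv2.imread('pics/side16.png');b=cv2.imread('pics/top16.png')
cv2.imwrite('pics/c16.png',np.hstack([cv2.resize(a[120:210,240:330],(400,400),interpolation=2),cv2.resize(b[200:290,110:200],(400,400),interpolation=2)]))
E
```

```text
clock: 29.32
tcp_pos: [0.4998, 0.1429, 0.0653]
orientation: [2.137, 2.302, -0.0]
contact_force: [0.2, 0.1, -2.0]
grip_width: 0.0391
gripper_force: 81.1
t 29.32 tcp [0.4998 0.1429 0.0653] yaw 4.26 tilt z [ 2.e-04 -3.e-04 -1.e+00] F [ 0.16  0.08 -1.98] w 0.0391 grip 81.1
rz -0.04 shift mm after turn [ 5.3 -2.2  0.3] before turn [ 5.3 -2.2  0.3]
side iron_center [(array([0.5005, 0.1368, 0.0685]), 0.75)]
side iron_notch [(array([0.4983, 0.1808, 0.0652]), 0.64)]
side holder_pin [(array([0.4884, 0.2188, 0.0241]), 0.58)]
top iron_center [(array([0.4982, 0.1361, 0.0709]), 0.48)]
top iron_notch []
top holder_pin [(array([ 5.968e-01, -4.482e-01,  2.000e-04]), 0.42)]
```

View pics/c16.png

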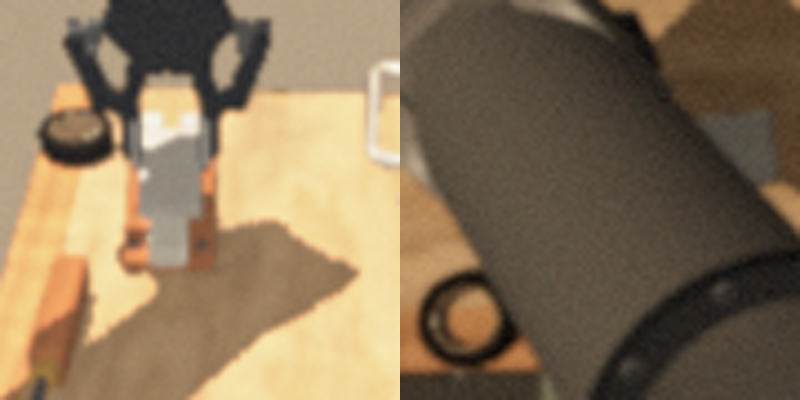

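The side view shows the iron above the deck, in line with it, notched end towards the pin; the top view is hidden by the arm. I'll trim 2 mm sideways, stay short of the pin, and lower.

```bash
python3 -m jog '[{"fingers":0.03,"x":0.007,"y":-0.001,"z":0,"rx":0,"ry":0,"rz":0},{"fingers":0.03,"x":0.006,"y":-0.001,"z":0.01,"rx":0,"ry":0,"rz":0},{"fingers":0.03,"x":0,"y":0,"z":0.012,"rx":0,"ry":0,"rz":0},{"fingers":0.03,"x":0,"y":0,"z":0.007,"rx":0,"ry":0,"rz":0},{"fingers":0.03,"x":0,"y":0,"z":0.003,"rx":0,"ry":0,"rz":0},{"fingers":0.03,"x":0,"y":0,"z":0,"rx":0,"ry":0,"rz":0}]';python3 plan.py .4948 .183 .030 4.3
```

```text
clock: 30.48
tcp_pos: [0.4964, 0.1565, 0.0328]
orientation: [-2.136, -2.304, 0.001]
contact_force: [0.3, 0.0, -3.0]
grip_width: 0.039
gripper_force: 81.2
t 30.48 tcp [0.4964 0.1565 0.0328] yaw 4.34 tilt z [-5.e-04 -2.e-04 -1.e+00] F [ 0.29  0.04 -3.  ] w 0.039 grip 81.2
rz 0.04 shift mm after turn [26.5  0.4  2.8] before turn [26.5  0.4  2.8]
```

```bash
python3 -m jog '[{"fingers":0.03,"x":0,"y":0,"z":0.0015,"rx":0,"ry":0,"rz":0},{"fingers":0.03,"x":0,"y":0,"z":0,"rx":0,"ry":0,"rz":0}]'|grep -E "tcp|contact"; python3 -m jog '[{"fingers":0.03,"x":0,"y":0,"z":0.0015,"rx":0,"ry":0,"rz":0},{"fingers":0.03,"x":0,"y":0,"z":0,"rx":0,"ry":0,"rz":0}]'|grep -E "tcp|contact"; python3 plan.py .4948 .183 .030 4.3; python3 - <<'E'
from m import *
snap('side','side17')
P,ok=cloud('side','side17')
for n in ('iron_center','iron_notch','holder_pin'): print(n,[(np.round(x['xyz'],4),x['score']) for x in r.landmark_of(n,'side')[:1]])
Q=sel(P,ok,((.46,.54),(.08,.145),(.034,.05)));print(len(Q),cv2.minAreaRect(Q[:,:2].astype(np.float32)),np.median(Q[:,2]))
E
```

```text
tcp_pos: [0.4966, 0.1566, 0.0317]
contact_force: [-0.8, -0.4, -2.4]
tcp_pos: [0.4968, 0.1567, 0.0306]
contact_force: [-1.6, -0.4, 5.1]
t 30.98 tcp [0.4968 0.1567 0.0306] yaw 4.34 tilt z [ 7.e-04 -2.e-04 -1.e+00] F [-1.57 -0.45  5.14] w 0.039 grip 81.9
rz 0.04 shift mm after turn [26.4  0.   0.6] before turn [26.4  0.   0.6]
iron_center [(array([0.4947, 0.1481, 0.0322]), 0.76)]
iron_notch [(array([0.4918, 0.1981, 0.0319]), 0.51)]
holder_pin [(array([0.4927, 0.2175, 0.0265]), 0.78)]
156 ((0.49732357263565063, 0.1160433366894722), (0.04912353679537773, 0.058570630848407745), 1.1737313270568848) 0.0369781692950128
```

```bash
python3 -m jog '[{"fingers":0.03,"x":0.004,"y":0,"z":-0.0003,"rx":0,"ry":0,"rz":0},{"fingers":0.03,"x":0.004,"y":0,"z":0,"rx":0,"ry":0,"rz":0}]'|grep -E "tcp|contact"; python3 -m jog '[{"fingers":0.03,"x":0.004,"y":0,"z":0,"rx":0,"ry":0,"rz":0},{"fingers":0.03,"x":0.004,"y":0,"z":0,"rx":0,"ry":0,"rz":0}]'|grep -E "tcp|contact";  python3 -m jog '[{"fingers":0.03,"x":0.003,"y":0,"z":0,"rx":0,"ry":0,"rz":0},{"fingers":0.03,"x":0,"y":0,"z":0,"rx":0,"ry":0,"rz":0}]'|grep -E "tcp|contact"
```

```text
tcp_pos: [0.4964, 0.1638, 0.0306]
contact_force: [-0.3, -4.1, 4.5]
tcp_pos: [0.4958, 0.1721, 0.0306]
contact_force: [0.1, -4.1, 5.1]
tcp_pos: [0.4955, 0.1759, 0.0306]
contact_force: [0.5, -3.1, 4.6]
```

```bash
for i in 1; do python3 -m jog '[{"fingers":0.03,"x":0.003,"y":0,"z":0,"rx":0,"ry":0,"rz":0},{"fingers":0.03,"x":0,"y":0,"z":0,"rx":0,"ry":0,"rz":0}]'|grep -E "tcp|contact"; python3 -m jog '[{"fingers":0.03,"x":0.002,"y":0,"z":0,"rx":0,"ry":0,"rz":0},{"fingers":0.03,"x":0,"y":0,"z":0,"rx":0,"ry":0,"rz":0}]'|grep -E "tcp|contact"; python3 -m jog '[{"fingers":0.03,"x":0.001,"y":0,"z":0,"rx":0,"ry":0,"rz":0},{"fingers":0.03,"x":0,"y":0,"z":0,"rx":0,"ry":0,"rz":0}]'|grep -E "tcp|contact"; done
```

```text
tcp_pos: [0.4952, 0.1784, 0.0306]
contact_force: [0.1, -4.3, 5.1]
tcp_pos: [0.4951, 0.1801, 0.0306]
contact_force: [0.6, -4.6, 6.3]
tcp_pos: [0.495, 0.1809, 0.0306]
contact_force: [0.2, -5.1, 6.2]
```

```bash
python3 -m jog '[{"fingers":0.03,"x":0.0015,"y":0,"z":-0.0003,"rx":0,"ry":0,"rz":0},{"fingers":0.03,"x":0,"y":0,"z":0,"rx":0,"ry":0,"rz":0}]'|grep -E "tcp|contact"; python3 -m jog '[{"fingers":0.03,"x":0.0015,"y":0,"z":0,"rx":0,"ry":0,"rz":0},{"fingers":0.03,"x":0,"y":0,"z":0,"rx":0,"ry":0,"rz":0}]'|grep -E "tcp|contact"; python3 -m jog '[{"fingers":0.03,"x":0.001,"y":0,"z":0,"rx":0,"ry":0,"rz":0},{"fingers":0.03,"x":0,"y":0,"z":0,"rx":0,"ry":0,"rz":0}]'|grep -E "tcp|contact"
```

```text
tcp_pos: [0.4944, 0.1835, 0.0306]
contact_force: [1.1, -2.2, 1.8]
tcp_pos: [0.4945, 0.1836, 0.0306]
contact_force: [0.8, -5.9, 4.9]
tcp_pos: [0.4944, 0.1836, 0.0306]
contact_force: [-0.3, -8.3, 5.4]
```

```bash
python3 -m jog '[{"fingers":0.03,"x":0.001,"y":0,"z":0,"rx":0,"ry":0,"rz":0},{"fingers":0.03,"x":0,"y":0,"z":0,"rx":0,"ry":0,"rz":0}]'|grep -E "tcp|contact"; python3 -m jog '[{"fingers":0.03,"x":-0.001,"y":0,"z":-0.0005,"rx":0,"ry":0,"rz":0},{"fingers":0.05,"x":0,"y":0,"z":0,"rx":0,"ry":0,"rz":0},{"fingers":0.05,"x":0,"y":0,"z":0,"rx":0,"ry":0,"rz":0},{"fingers":0.05,"x":0,"y":0,"z":0,"rx":0,"ry":0,"rz":0}]'|grep -E "tcp|contact|width"; python3 -m jog '[{"fingers":0.055,"x":0,"y":0,"z":-0.02,"rx":0,"ry":0,"rz":0},{"fingers":0.06,"x":0,"y":0,"z":-0.04,"rx":0,"ry":0,"rz":0},{"fingers":0.06,"x":0,"y":0,"z":-0.06,"rx":0,"ry":0,"rz":0},{"fingers":0.06,"x":-0.05,"y":0,"z":-0.05,"rx":0,"ry":0,"rz":0},{"fingers":0.06,"x":-0.06,"y":0,"z":-0.03,"rx":0,"ry":0,"rz":0},{"fingers":0.06,"x":-0.06,"y":0,"z":0,"rx":0,"ry":0,"rz":0},{"fingers":0.06,"x":-0.06,"y":0,"z":0,"rx":0,"ry":0,"rz":0},{"fingers":0.06,"x":-0.06,"y":0,"z":0,"rx":0,"ry":0,"rz":0}]'; python3 - <<'E'
from m import *
for c in ('side','top'):
    snap(c,c+'18');P,ok=cloud(c,c+'18')
    for n in ('iron_center','iron_notch','holder_pin','hook_handle','hook_toe'): print(c,n,[(np.round(x['xyz'],4),x['score']) for x in r.landmark_of(n,c)[:1]])
    Q=sel(P,ok,((.46,.54),(.08,.28),(.034,.042)));print(len(Q),cv2.minAreaRect(Q[:,:2].astype(np.float32)),np.percentile(Q[:,2],[10,50,90]))
a=cv2.imread('pics/side18.png');b=cv2.imread('pics/top18.png')
cv2.imwrite('pics/c18.png',np.hstack([cv2.resize(a[130:210,240:320],(400,400),interpolation=2),cv2.resize(b[200:280,120:200],(400,400),interpolation=2)]))
E
```

```text
tcp_pos: [0.4945, 0.1837, 0.0306]
contact_force: [0.9, -9.4, 7.4]
tcp_pos: [0.494, 0.1865, 0.0312]
contact_force: [0.5, 0.5, 0.2]
grip_width: 0.0499
clock: 35.17
tcp_pos: [0.5156, -0.0951, 0.2251]
orientation: [2.133, 2.304, 0.002]
contact_force: [0.9, -0.1, 0.7]
grip_width: 0.06
gripper_force: 0.0
side iron_center [(array([0.4959, 0.1764, 0.0359]), 0.73)]
side iron_notch [(array([0.4888, 0.2241, 0.0302]), 0.78)]
side holder_pin [(array([0.4893, 0.2196, 0.0289]), 0.67)]
side hook_handle []
side hook_toe [(array([ 0.4269, -0.2217, -0.0006]), 0.8)]
273 ((0.49479979276657104, 0.17749541997909546), (0.04101511463522911, 0.12370317429304123), 4.922617435455322) [0.03495798 0.03681722 0.03858801]
top iron_center [(array([0.4906, 0.1743, 0.0336]), 0.8)]
top iron_notch [(array([0.4887, 0.2232, 0.0339]), 0.76)]
top holder_pin [(array([0.4911, 0.2186, 0.0278]), 0.97)]
top hook_handle [(array([0.4433, 0.0294, 0.016 ]), 0.88)]
top hook_toe [(array([ 0.4324, -0.2203, -0.0016]), 0.7)]
660 ((0.49388426542282104, 0.17967373132705688), (0.042681388556957245, 0.12134503573179245), 4.9956159591674805) [0.0352428  0.03782308 0.04032446]
```

View pics/c18.png

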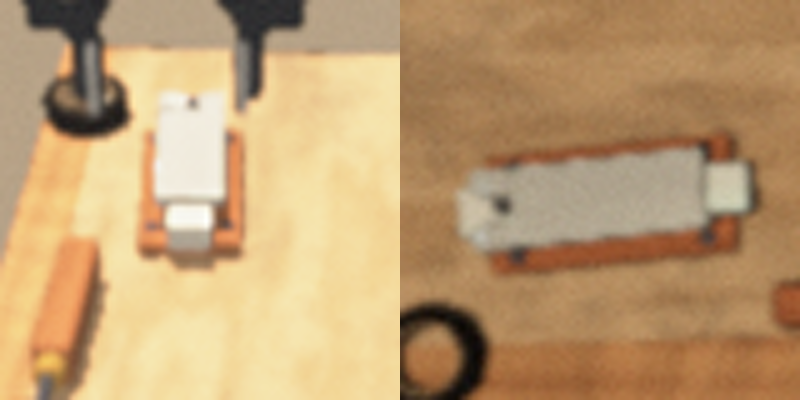

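The pin sits at the inner end of the notch (right crop 503,203). The measured iron centre plus 44 mm gives y = 0.222, matching the pin. The iron is flat and the hook lies flat, so I'm handing in.

```bash
python3 -m jog '[{"fingers":0.06,"x":0,"y":0,"z":0,"rx":0,"ry":0,"rz":0}]' | head -1; python3 -c "
from bench import r
print(r.hand_in())"
```

```text
clock: 35.9
the job is handed in; nothing more can be done
None
```

I handed the job in at about 36 s: the iron lies flat on the deck with its notch home on the pin, and the hook lies flat on the bench; two mishaps on the way were mended (the toe jammed under the front slat as I lifted it, wrist force about 42 N, and the hook spun on its first release), and hand-in returned no verdict.

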